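Back off the lock collar of a hydraulic cylinder by two turns

ROBOT

A 7-joint arm with a two-finger parallel gripper is mounted at the origin on the work surface. World frame = base frame: x ahead of the robot, y to its left, z up, the work surface at z = 0. Lengths are in m, angles in rad, forces in N, time in s.
With the tool pointing down it reaches from about 0.4 to 0.85 m from the base axis. Payload 4.5 kg.
Tool frame: the origin (TCP) lies on the centre line of the jaws, within the pads' length; the fingertips stand r.tcp_to_tips ahead of it and the grasp point (between the pads) lies 11 mm behind it (r.tcp_to_tips is the distance from the TCP to the fingertips, in m); y points along the fingers, x is the direction in which the jaws open and shut, and the axes are right-handed (so a half turn about y gives the same grasp; the last joint's range is limited). The gripper opens to 88 mm and grips with 3 to 60 N. Pads are 18 mm wide; open, the fingers measure 123 mm over their backs; the gripper's body (75 mm by 187 mm) begins 45 mm behind the grasp point.
Start: joints at [1.274, 0.689, -0.195, 1.565, 0.157, 0.902, -0.215], TCP at [0.203, -0.591, 0.247] pointing down, gripper open.
Joint ranges: [-3.01, 3.01], [-0.46, 2.08], [-1.47, 1.51], [0.13, 2.56], [-1, 4.14], [0.04, 2.09], [-2.66, 2.66]. Speed limits (rad/s): [2.57, 2.57, 3.14, 3.14, 3.14, 3.14, 3.14].

INTERFACE

Orientations are given as a unit quaternion [x, y, z, w].
In Python, from plant import r gives the robot as it stands. The module is installed in compiled form; this text tells all that it offers.
- The arm moves only by the shell command python3 -m inch 'ROWS' [OPENING] [FORCE]. ROWS is text: rows parted by semicolons, each of 4 numbers parted by spaces: the shift along the tool's x, y, z in mm, then the turn about the tool's y in degrees. In form: x y z spin; .... A call has 1 to 10 rows; each row is the pose to reach, as a shift and turn from the pose commanded when the call began, along the tool's axes at that moment; what a row does not reach only later rows make up. A row lasts 1/10 s, in which the tool goes at most 50 mm and 8.59 degrees, less where a joint would pass 70% of its speed; a pose out of reach is approached as far as the arm can. A call with a gripper value outside its range is refused whole. OPENING is the gripper command: -1 is shut, 1 is fully open, values between are in proportion, set as the call begins (- or left out, the last holds). The fingers move at their own pace and stop on an object; FORCE is the grip in N (left out, the last holds). Time passes only in rows, so rows that repeat a pose let the fingers close. It gives the time, the measured TCP pose, the force and the opening at its end, in the units of the state.
- r.get_state(): the state, without advancing time (a new reading comes with each control period).
- r.snapshot(name): name is "scene" or "top"; returns a dict with "frame" (400x640x3 uint8, red, green, blue), "intrinsics" (3x3 intrinsics, pixels), "R" (3x3) and "t" (3): a world point X has camera coordinates R X + t. Camera axes: x right, y down, z forward; pixel columns grow to the right and rows downward; lengths in m; the calibration is good to about 2 mm. A picture is of the moment at which its call begins. There is no depth.
- r.finish_job(): hands the job in, once; it reports no verdict.
Trained networks look in the newest picture that a camera, given by its name, has taken for a name from the list of things; names that differ only in an ending like _2 or _b are one class to them, and where a whole thing is asked for, a point or a joint stands for the part that bears it (a point fixed in the world has none). Each returns a list of dicts, best first, with "p" (0 to 1); they miss things now and then, are a little off and sometimes report something else, mostly with a low value. They report only what shows in the picture. A call takes as long as a camera call. They do not tell look-alikes from the thing itself.
- r.trace(camera, name): "region" (400x640 bool, what is visible of it) and "centre" ([row, column] in pixels, amid what is visible of it).
- r.tip_of(camera, name): "centre" ([row, column] in pixels: a listed point, or the origin of a listed thing).
The state is a dict: "clock": time; "q": joint angles; "qd": joint speeds; "joint_torque": joint torques, N m; "tool_pos": TCP position; "eef_rot": TCP orientation; "contact_force": force on the tool from outside, world axes, zero at the start; "moment": the same for the moment, N m; "opening": opening from 0.0 (shut) to 1.0 (fully open).
Only numpy, scipy, OpenCV 4.12 (cv2) and the standard library are available. Lean on these libraries where they do the work, as an engineer would, in place of code of your own. Each camera call takes 0.05 s, during which the arm holds its last target.

TASK

The knurled lock collar round the top of the hydraulic cylinder has only been cracked loose, by less than a quarter turn. Roll it on with a fingertip against its knurled rim, anticlockwise seen from above, until the white line on the collar has come round over the side coupler for the second time (two full turns out from tight), stop it there with the line in line with the coupler, and take the hand away. Leave the cylinder standing where it is, without lifting, tipping or shoving it about, and leave the loose parts round it alone.

Things in the scene. Friction and masses are not known exactly. Their poses are not given: they have to be found in the camera images.
- cylinder: Upright grey hydraulic cylinder, about 7.5 kg, standing loose: a hard push (over 30 N) may shift it. Body 108 mm across, 84 mm high; a steel plunger 44 mm across rises through the collar to 134 mm. A hose coupler 32 mm thick sticks out level from its side to 114 mm from the axis, 45 mm above the bench. Origin: centre of the underside; z up along the axis, x out along the coupler.
- collar_center (a point): Centre of the lock collar, on the cylinder's axis, half-way up (98 mm above the bench; climbs 3 mm a turn). Dark steel ring round the plunger, 91 mm over the knurl, 26 mm high (13 mm above and below this point); rim of 36 upright ridges 1.5 mm proud. A white radial line 20 by 8 mm is on its top face; small dark holes at the other three quarters.
- collar (a joint): Turn of the collar (rad), growing anticlockwise seen from above (loosening). 0 is tight with the white line straight over the coupler; 6.28 is one turn out, 12.57 two turns, the line over the coupler each time. Starts at 0.2 to 1.3. Stiff: about 2.2 N along the rim (0.1 N m) turns it; it stays where it is left, no coasting. Runs on to 20.
- spare_coupler: Bystander: loose steel coupler with a red ring, standing on end, 32 mm in diameter, 62 mm high. Origin: centre of its underside. Leave alone.
- spare_ring: Bystander: loose red ring lying flat, 64 mm outside, 40 mm inside, 16 mm high. Origin: centre of its underside. Leave alone.
- saddle: Bystander: loose turned steel saddle (plunger cap), 48 mm in diameter, 30 mm high. Origin: centre of its underside. Leave alone.
- spanner: Bystander: steel spanner 160 mm long, lying flat to the left of the cylinder. Origin: underside of its middle. Leave alone.
Not all that is in view belongs to the job. Of the things that look like the cylinder, the largest one is meant.

How it is judged:
On the way, in this order (a step that is already met when the one before it is completed fails the run):
1. the fingers roll the collar through the second half of its first turn (value of joint collar between 3.2 and 6.2 rad and contact force between the fingers and cylinder above 0.3 N).
2. the fingers roll the collar through its second turn (value of joint collar between 7 and 12.2 rad and contact force between the fingers and cylinder above 0.3 N).
At the end, for the whole second after the job is handed in: The collar is at rest two full turns out from tight, its white line within 0.3 rad (17 degrees) of the coupler (joint 12.27 to 12.87); the cylinder stands upright and still within 25 mm of where it was; the four loose parts are within 20 mm of where they were (value of joint collar between 12.27 and 12.87 rad and velocity of joint collar between -0.05 and 0.05 rad/s and linear speed of cylinder below 0.01 m/s and distance of cylinder from where it was at the start of the episode below 0.025 m and angle between cylinder's own z axis and vertical below 0.03 rad and distance of each of spare_coupler, spare_ring, saddle, spanner from where it was at the start of the episode below 0.02 m); the robot touches nothing.
It fails at once if the cylinder is shoved more than 25 mm or lifted (distance of cylinder from where it was at the start of the episode above 0.025 m or height (world z) of cylinder above 0.008 m).
It fails at once if the cylinder is tipped (angle between cylinder's own z axis and vertical above 0.12 rad).
It fails at once if a loose part beside the cylinder is moved more than 20 mm (distance of any of spare_coupler, spare_ring, saddle, spanner from where it was at the start of the episode above 0.02 m).
It also fails if it takes over 72 s, if anything falls off the work surface, if the arm or the gripper's body presses on something with over 40 N, if the wrist force passes 120 N, or if a joint passes its speed limit or range.

## Working session

There is one attempt and no reset: what is moved stays moved. The work goes in short steps, Python scripts to look and compute and a shell command to move; the robot and the scene stay as the last step left them, time stands still between calls to the robot, and variables do not carry over. Pictures are saved under pics/ and viewed, and the job is handed in when it is done.

```bash
mkdir -p pics; cat > h.py <<'E'
import numpy as np, cv2
from plant import r
def snap(c,f=None):
    s=r.snapshot(c)
    if f: cv2.imwrite('pics/'+f,s['frame'][:,:,::-1])
    return s
def proj(s,X):
    p=s['intrinsics']@(s['R']@np.array(X)+s['t']); return p[:2]/p[2]
def ray(s,row,col,z):
    d=s['R'].T@np.linalg.solve(s['intrinsics'],[col,row,1.]); o=-s['R'].T@s['t']
    return o+d*(z-o[2])/d[2]
E
python3 - <<'E'
from h import *
print(r.get_state(), r.tcp_to_tips)
for c in ['scene','top']:
    s=snap(c,c+'1.png'); print(c,s['intrinsics'],s['R'],s['t'])
    for n,z in [('cylinder',0),('collar_center',.098),('spare_coupler',0),('spare_ring',0),('saddle',0),('spanner',0)]:
        for d in r.tip_of(c,n)[:3]: print(c,n,round(d['p'],2),np.round(d['centre']),ray(s,*d['centre'],z).round(4))
E
```

```text
{'clock': 0.0, 'q': array([ 1.27378398,  0.68999299, -0.19448482,  1.56631689,  0.15730322,
        0.90248374, -0.21509361]), 'qd': array([ 1.16196682e-03, -8.91111240e-06, -2.82138754e-04, -1.80410697e-03,
       -5.35793771e-04,  4.29981113e-04, -8.61635604e-04]), 'joint_torque': array([-4.02036840e-04, -5.27558863e+01, -1.26738746e+00, -1.53432173e+01,
       -5.26955375e-02,  6.31632764e-03,  1.68147799e-04]), 'tool_pos': array([ 0.20275149, -0.59056381,  0.24591088]), 'eef_rot': array([-0.57518763,  0.41137976, -0.41027996,  0.57584394]), 'contact_force': array([ 0.42356131,  0.36127097, -0.40051523]), 'moment': array([0.00621805, 0.04425736, 0.02469452]), 'opening': 1.0014462780355973} 0.008
scene [[395.53873976   0.         328.79711728]
 [  0.         395.53873976 199.23099007]
 [  0.           0.           1.        ]] [[-0.53112037  0.84721405  0.0118116 ]
 [ 0.4886785   0.31768225 -0.8125708 ]
 [-0.69217374 -0.42580082 -0.58274281]] [ 0.28119906 -0.18941988  1.35406909]
scene cylinder 0.95 [205. 372.] [0.3874 0.0492 0.    ]
scene cylinder 0.94 [237. 346.] [0.5385 0.0551 0
[... 756 characters left out ...]
-01]
 [ 2.01631726e-01  1.23655325e-02 -9.79383347e-01]] [-0.03776404  0.5458329   1.26524575]
top cylinder 0.89 [244. 299.] [0.399  0.0621 0.    ]
top cylinder 0.71 [199. 312.] [0.5484 0.0305 0.    ]
top cylinder 0.69 [171. 267.] [0.6345 0.1911 0.    ]
top collar_center 0.68 [241. 299.] [0.3979 0.0578 0.098 ]
top collar_center 0.67 [193. 309.] [0.5469 0.0379 0.098 ]
top collar_center 0.64 [166. 262.] [0.6254 0.191  0.098 ]
top spare_coupler 0.66 [226. 212.] [0.4381 0.3526 0.    ]
top spare_ring 0.65 [232. 435.] [ 0.4655 -0.379   0.    ]
top saddle 0.73 [179. 438.] [ 0.6459 -0.3869  0.    ]
top spanner 0.6 [182. 205.] [0.5842 0.3938 0.    ]
top spanner 0.27 [198. 310.] [0.5507 0.0377 0.    ]
```

View pics/scene1.png

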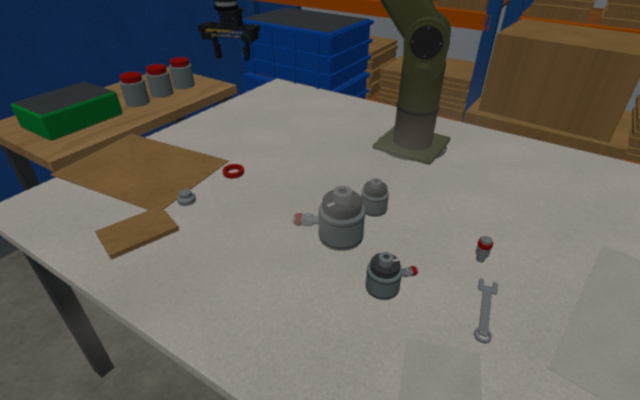

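View pics/top1.png

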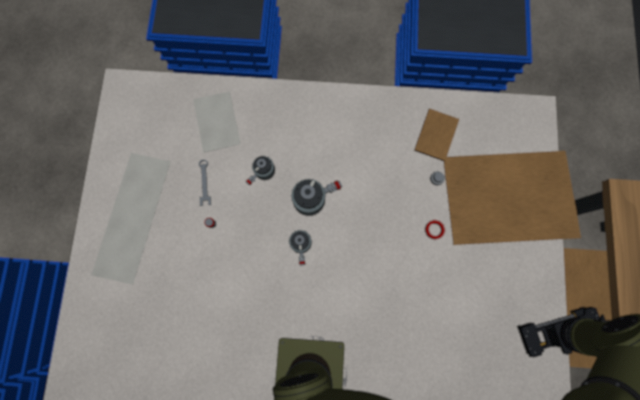

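```bash
python3 - <<'E'
import cv2
a=cv2.imread('pics/top1.png')[130:280,220:370]; b=cv2.imread('pics/scene1.png')[150:310,300:450]
cv2.imwrite('pics/crop_t.png',cv2.resize(a,None,fx=4,fy=4,interpolation=cv2.INTER_CUBIC)); cv2.imwrite('pics/crop_s.png',cv2.resize(b,(562,600),interpolation=cv2.INTER_CUBIC))
E
```

```text
(no output)
```

View pics/crop_t.png

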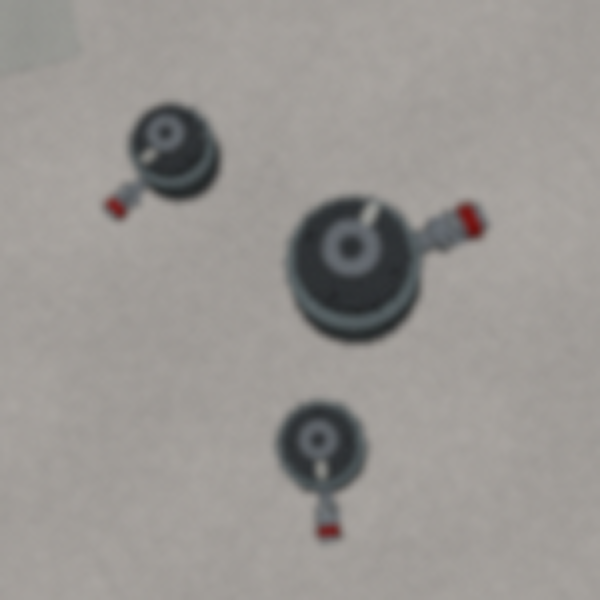

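View pics/crop_s.png

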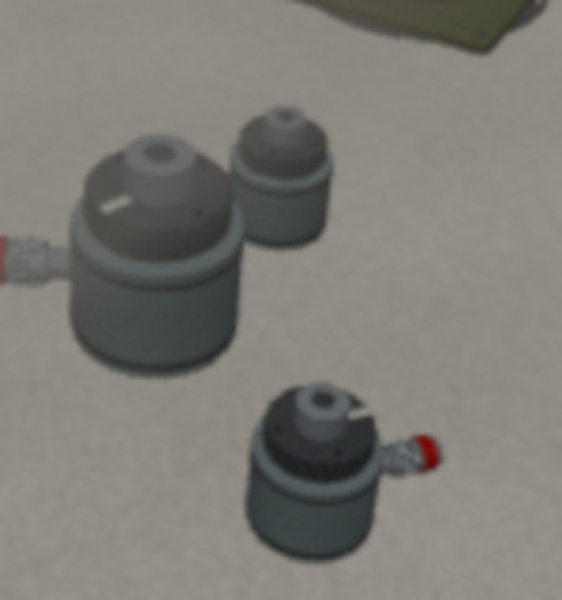

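The candidates for the cylinder in the top view, as (row, col), are the big one at (199,312), a small one at (244,299) and a small one at (171,267). In the crop, the one at (199,312) is clearly the largest. Its coupler points right and slightly up, and its white line is a bit anticlockwise of the coupler. I'll refine its pose by fitting the known circles to the image edges.

```bash
cat >> h.py <<'E'
from scipy.optimize import minimize
from scipy.ndimage import map_coordinates
TH=np.linspace(0,2*np.pi,90,endpoint=False)
def circ(x,y,R,z): return np.c_[x+R*np.cos(TH),y+R*np.sin(TH),np.full(90,z)]
def projm(s,P):
    p=(s['intrinsics']@(s['R']@P.T+s['t'][:,None])); return (p[:2]/p[2]).T
def fit(ss,x0,rise=.0005):
    mats=[]
    for s in ss:
        g=cv2.GaussianBlur(cv2.cvtColor(s['frame'],cv2.COLOR_RGB2GRAY).astype(np.float32),(0,0),.8)
        mats.append(np.hypot(cv2.Sobel(g,-1,1,0),cv2.Sobel(g,-1,0,1)))
    def sc(v,which=None):
        t=0
        for k,(s,m) in enumerate(zip(ss,mats)):
            if which is not None and k!=which: continue
            for R,z in [(.054,.084),(.0445,.111+rise),(.022,.134)]:
                uv=projm(s,circ(v[0],v[1],R,z)); t+=map_coordinates(m,[uv[:,1],uv[:,0]],order=1).mean()
        return t
    out=[]
    for w in [None]+list(range(len(ss))):
        g=[(sc((x,y),w),x,y) for x in np.arange(x0[0]-.015,x0[0]+.015,.001) for y in np.arange(x0[1]-.015,x0[1]+.015,.001)]
        b=max(g); o=minimize(lambda v:-sc(v,w),b[1:],method='Nelder-Mead',options=dict(xatol=1e-4)); out.append((o.x,-o.fun))
    return out
def lineang(s,c,rise,ztop=.111):
    """brightness over angle on the collar top"""
    g=s['frame'].astype(np.float32).mean(2); a=np.radians(np.arange(0,360,1)); v=np.zeros(360)
    for R in np.arange(.027,.043,.002):
        uv=projm(s,np.c_[c[0]+R*np.cos(a),c[1]+R*np.sin(a),np.full(360,ztop+rise)])
        v+=map_coordinates(g,[uv[:,1],uv[:,0]],order=1)/8
    return v
E
python3 - <<'E'
from h import *
ss=[snap('scene'),snap('top')]
for o in fit(ss,(.548,.043)): print(o)
c=fit(ss,(.548,.043))[0][0]
for s in ss:
    v=lineang(s,c,.0005); print([(int(i),int(v[i])) for i in range(-90,90,5)])
# coupler tip red
s=ss[1];hsv=cv2.cvtColor(s['frame'],cv2.COLOR_RGB2HSV);m=((hsv[:,:,0]<8)|(hsv[:,:,0]>172))&(hsv[:,:,1]>120)
n,l,st,ce=cv2.connectedComponentsWithStats(m.astype(np.uint8))
for i in range(1,n):
    if st[i,4]>5:
        p=ray(s,ce[i][1],ce[i][0],.05); print(ce[i].round(),st[i,4],p.round(3),np.degrees(np.arctan2(*(p[:2]-c)[::-1])).round(1))
im=ss[1]['frame'].copy(); im=cv2.resize(im[140:260,250:370],None,fx=5,fy=5,interpolation=cv2.INTER_CUBIC)
im2=cv2.resize(ss[0]['frame'][160:280,290:410],None,fx=5,fy=5,interpolation=cv2.INTER_CUBIC)
for I,s,o in((im,ss[1],(250,140)),(im2,ss[0],(290,160))):
    for R,z in [(.054,.084),(.0445,.1115),(.022,.134),(.054,0)]:
        p=((projm(s,circ(*c,R,z))-o+.5)*5).astype(int); cv2.polylines(I,[p],True,(255,255,0),1)
cv2.imwrite('pics/ov_t.png',im[:,:,::-1]);cv2.imwrite('pics/ov_s.png',im2[:,:,::-1])
R=__import__('scipy.spatial.transform',fromlist=['R']).Rotation.from_quat(r.get_state()['eef_rot']).as_matrix();print(R.round(3))
E
```

```text
(array([0.54447877, 0.04221139]), np.float64(570.1771850585938))
(array([0.54449234, 0.04265928]), np.float64(183.675537109375))
(array([0.54449514, 0.04197613]), np.float64(386.8164978027344))
[(-90, 84), (-85, 83), (-80, 83), (-75, 83), (-70, 82), (-65, 82), (-60, 82), (-55, 81), (-50, 81), (-45, 81), (-40, 82), (-35, 86), (-30, 99), (-25, 118), (-20, 127), (-15, 114), (-10, 91), (-5, 82), (0, 80), (5, 79), (10, 79), (15, 79), (20, 79), (25, 78), (30, 76), (35, 75), (40, 75), (45, 73), (50, 74), (55, 73), (60, 72), (65, 71), (70, 69), (75, 68), (80, 70), (85, 71)]
[(-90, 50), (-85, 51), (-80, 51), (-75, 52), (-70, 52), (-65, 52), (-60, 52), (-55, 53), (-50, 54), (-45, 54), (-40, 56), (-35, 63), (-30, 84), (-25, 115), (-20, 136), (-15, 131), (-10, 105), (-5, 77), (0, 63), (5, 61), (10, 60), (15, 60), (20, 60), (25, 60), (30, 60), (35, 59), (40, 58), (45, 57), (50, 55), (55, 55), (60, 53), (65, 51), (70, 50), (75, 50), (80, 51), (85, 52)]
[249. 182.] 9 [0.583 0.238 0.05 ] 78.9
[337. 185.] 23 [ 0.592 -0.048  0.05 ] -62.3
[434. 229.] 120 [ 0.468 -0.363  0.05 ] -100.7
[212. 224.] 7 [0.438 0.339 0.05 ] 109.8
[302. 262.] 7 [0.337 0.047 0.05 ] 178.6
[[ 0.325  0.     0.946]
 [-0.946 -0.     0.325]
 [ 0.    -1.     0.   ]]
```

View pics/ov_t.png

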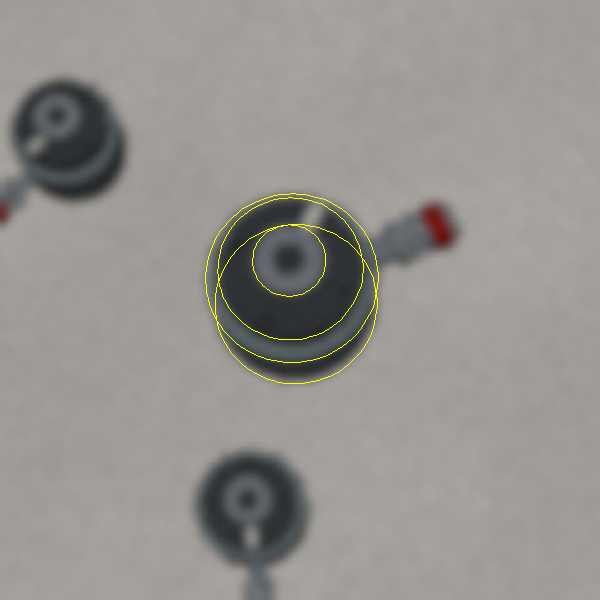

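View pics/ov_s.png

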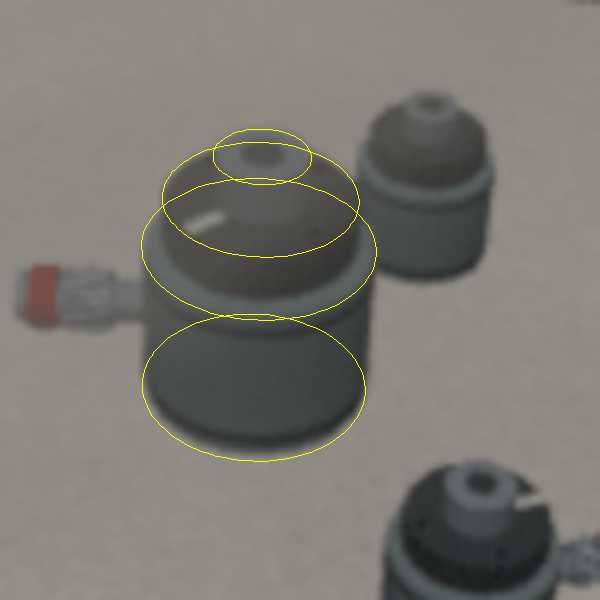

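```bash
python3 -m inch '-22 0 40 0;-45 0 80 0;-67 0 120 0;-90 0 160 0;-112 0 200 0;-135 0 240 0;-157 0 284 0;-200 0 305 0;-240 0 325 0;-280 0 345 0' -1 20
```

```text
clock: 1.8
tool_pos: [0.4387, -0.2124, 0.2468]
eef_rot: [-0.575, 0.411, -0.411, 0.576]
contact_force: [0.8, 0.4, 0.8]
opening: 0.119
```

```bash
python3 -m inch '-40 0 20 0;-80 0 40 0;-120 0 60 0;-160 0 80 0;-200 0 98 0;-208 0 104 0;-208 0 104 0'; python3 -c "
from h import *
s=r.get_state();print(s['q'].round(3),s['tool_pos'].round(4),s['contact_force'].round(2),s['opening'])"
```

```text
clock: 2.5
tool_pos: [0.4697, 0.0183, 0.2469]
eef_rot: [-0.576, 0.409, -0.41, 0.577]
contact_force: [0.5, -0.2, -0.4]
opening: 0.005
[-0.055  0.491 -0.124  2.02   0.097  0.635 -1.477] [0.4697 0.0183 0.2469] [ 0.45 -0.16 -0.42] 0.0047623049420683515
```

```bash
python3 -m inch '2 40 0 0;2 80 0 0;2 120 0 0;2 150 0 0;2 150 5 0;2 150 10 0;2 150 15 0;2 150 15 0'; python3 - <<'E'
from h import *
snap('scene','s2.png'); s=snap('top','t2.png')
a=cv2.imread('pics/s2.png')[150:290,270:430]; cv2.imwrite('pics/s2c.png',cv2.resize(a,None,fx=4,fy=4,interpolation=cv2.INTER_CUBIC))
E
```

```text
clock: 3.3
tool_pos: [0.4864, 0.0193, 0.0984]
eef_rot: [-0.574, 0.41, -0.412, 0.577]
contact_force: [-0.2, 0.9, 0.5]
opening: 0.004
```

View pics/s2c.png

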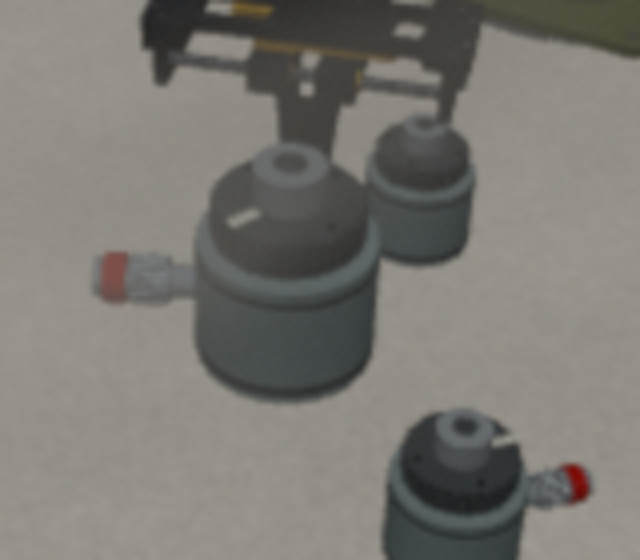

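View pics/t2.png

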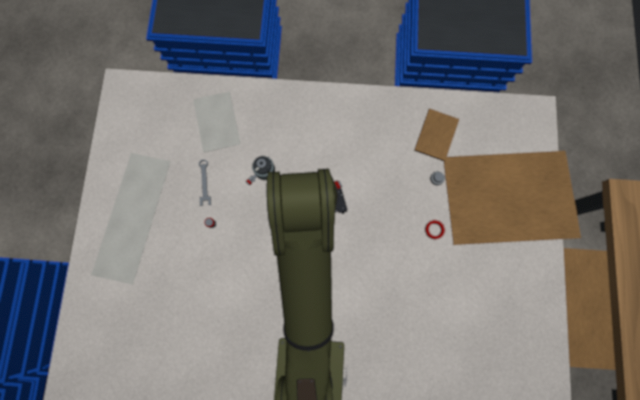

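The fingertip block is behind the collar on the robot's side, at crop (305,140), and clear of everything. The white line shows at crop (243,216). The top view is blocked by the arm, so I'll follow the line in the scene view. Next I probe inward.

```bash
python3 -m inch '0 0 2 0;0 0 4 0;0 0 5 0;0 0 6 0;0 0 6 0'; python3 -m inch '0 0 1 0;0 0 1 0'; python3 -m inch '0 0 1 0;0 0 1 0'
```

```text
clock: 3.9
tool_pos: [0.4898, 0.0212, 0.0967]
eef_rot: [-0.576, 0.411, -0.411, 0.576]
contact_force: [-0.5, 0.6, -0.2]
opening: 0.01
clock: 4.1
tool_pos: [0.4907, 0.0216, 0.0967]
eef_rot: [-0.575, 0.411, -0.411, 0.576]
contact_force: [0.6, 0.5, -0.9]
opening: 0.003
clock: 4.3
tool_pos: [0.4914, 0.0217, 0.0967]
eef_rot: [0.576, -0.411, 0.411, -0.575]
contact_force: [-0.5, -0.7, 1.0]
opening: 0.006
```

```bash
for i in 1; do python3 -m inch '0 0 1 0;0 0 1 0'; done; python3 -m inch '0 0 1 0;0 0 1 0'; python3 -m inch '0 0 1 0;0 0 1 0'
```

```text
clock: 4.5
tool_pos: [0.4917, 0.0218, 0.0966]
eef_rot: [0.576, -0.411, 0.41, -0.575]
contact_force: [-1.2, -1.4, -0.1]
opening: 0.004
clock: 4.7
tool_pos: [0.4918, 0.0219, 0.0965]
eef_rot: [0.576, -0.412, 0.41, -0.574]
contact_force: [-5.7, -1.3, 2.9]
opening: 0.006
clock: 4.9
tool_pos: [0.4918, 0.0219, 0.0965]
eef_rot: [0.577, -0.412, 0.41, -0.574]
contact_force: [-6.6, -2.2, 3.9]
opening: 0.004
```

```bash
python3 -m inch '4.7 0 0.2 -5;9.4 0 0.8 -10;14 0 1.8 -15;18.5 0 3.3 -20;22.8 0 5.1 -25;27 0 7.2 -30'; cat > chk.py <<'E'
from h import *
import sys
rise=float(sys.argv[1])
st=r.get_state(); s=snap('scene','k%s.png'%sys.argv[2]); c=np.array([.5445,.0422])
v=lineang(s,c,rise); i=int(np.argmax(v))
w=np.clip(v-v.max()+25,0,None); a=np.radians(np.arange(360)); ang=np.degrees(np.angle((w*np.exp(1j*a)).sum()))
d=st['tool_pos'][:2]-c; ph=np.degrees(np.arctan2(d[1],d[0])); u=d/np.hypot(*d); f=st['contact_force'][:2]
print('line',round(ang,1),'turn from coupler',round((ang+62)%360,1),'peak',int(v.max()),'med',int(np.median(v)),'tcp R',round(np.hypot(*d)*1e3,1),'phi',round(ph%360,1),'Frad',(f@u).round(1),'Ftan(acw)',(f@[-u[1],u[0]]).round(1),'q',st['q'].round(2),'t',st['clock'])
cv2.imwrite('pics/k%sc.png'%sys.argv[2],cv2.resize(s['frame'][150:290,270:430,::-1],None,fx=4,fy=4,interpolation=cv2.INTER_CUBIC))
E
python3 chk.py 0.0006 1
```

```text
clock: 5.5
tool_pos: [0.5081, -0.0016, 0.0966]
eef_rot: [0.664, -0.248, 0.246, -0.661]
contact_force: [-5.4, -1.6, 4.1]
opening: 0.0
line 10.5 turn from coupler 72.5 peak 132 med 78 tcp R 56.9 phi 230.3 Frad 4.7 Ftan(acw) -3.2 q [ 0.02  0.79 -0.19  2.03  0.39  0.36 -1.19] t 5.5
```

View pics/k1c.png

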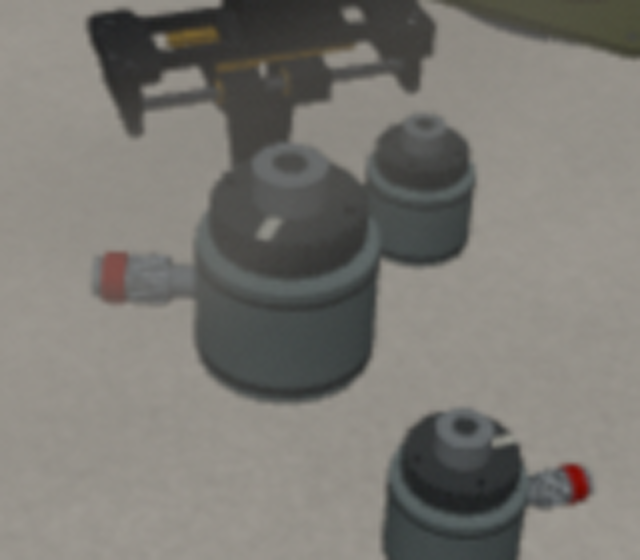

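The collar follows one to one: the line moved from crop (243,216) to (270,228), about 30° anticlockwise. I'll carry on round.

```bash
python3 -m inch '4.7 0 0.4 -5;9.4 0 1.1 -10;14 0 2.3 -15;18.5 0 3.8 -20;22.8 0 5.6 -25;27 0 7.7 -30;31 0 10.3 -35;34.7 0 13.1 -40;38.2 0 16.3 -45;41.4 0 19.8 -50'; python3 chk.py 0.001 2
```

```text
clock: 6.55
tool_pos: [0.5551, -0.0134, 0.0967]
eef_rot: [0.705, 0.056, -0.056, -0.705]
contact_force: [0.5, -0.5, 0.1]
opening: 0.005
line 58.9 turn from coupler 120.9 peak 133 med 76 tcp R 56.6 phi 280.8 Frad 0.6 Ftan(acw) 0.4 q [ 0.21  0.86 -0.45  1.89  0.68  0.56 -0.54] t 6.55
```

```bash
cat > plan.py <<'E'
from h import *
from scipy.spatial.transform import Rotation as Ro
import sys
# usage: plan.py cx cy D n step extra : orbit rows from current measured pose (unloaded) 
def pose():
    s=r.get_state(); R=Ro.from_quat(s['eef_rot']).as_matrix(); return s['tool_pos'],R
def info(c):
    p,R=pose(); d=np.append(np.array(c)-p[:2],0); l=R.T@d*1e3
    print('axis in tool: x %.1f z %.1f'%(l[0],l[2]),'heading',round(np.degrees(np.arctan2(R[1,2],R[0,2])),1),'z',p[2].round(4)); return l
if __name__=='__main__': info([float(a) for a in sys.argv[1:3]])
E
python3 plan.py .5445 .0422; python3 -m inch '0 0 1 0;0 0 1 0'; python3 -m inch '0 0 1 0;0 0 1 0';python3 plan.py .5445 .0422
```

```text
axis in tool: x -2.8 z 56.3 heading 99.3 z 0.0968
clock: 6.8
tool_pos: [0.5552, -0.013, 0.0968]
eef_rot: [0.706, 0.055, -0.053, -0.704]
contact_force: [1.4, -4.4, -0.4]
opening: 0.004
clock: 7.0
tool_pos: [0.5542, -0.0128, 0.0968]
eef_rot: [0.706, 0.054, -0.054, -0.704]
contact_force: [1.1, -6.4, 0.5]
opening: 0.007
axis in tool: x -1.2 z 55.9 heading 98.8 z 0.0968
```

```bash
cat > rows.py <<'E'
import sys,numpy as np
x0,z0,st,n=map(float,sys.argv[1:5])
for k in range(1,int(n)+1):
    t=np.radians(st*k);c,s=np.cos(t),np.sin(t)
    print('%.1f 0 %.1f %g'%(x0*(1-c)+z0*s,z0*(1-c)-x0*s,-st*k),end=';')
print()
E
python3 rows.py -2 54.3 5 10; python3 rows.py -2 54.3 6 10; python3 rows.py 0 54.3 6 10
```

```text
4.7 0 0.4 -5;9.4 0 1.2 -10;14.0 0 2.4 -15;18.5 0 4.0 -20;22.8 0 5.9 -25;26.9 0 8.3 -30;30.8 0 11.0 -35;34.4 0 14.0 -40;37.8 0 17.3 -45;40.9 0 20.9 -50;
5.7 0 0.5 -6;11.2 0 1.6 -12;16.7 0 3.3 -18;21.9 0 5.5 -24;26.9 0 8.3 -30;31.5 0 11.5 -36;35.8 0 15.3 -42;39.7 0 19.5 -48;43.1 0 24.0 -54;46.0 0 28.9 -60;
5.7 0 0.3 -6;11.3 0 1.2 -12;16.8 0 2.7 -18;22.1 0 4.7 -24;27.1 0 7.3 -30;31.9 0 10.4 -36;36.3 0 13.9 -42;40.4 0 18.0 -48;43.9 0 22.4 -54;47.0 0 27.1 -60;
```

```bash
python3 -m inch '4.7 0 0.4 -5;9.4 0 1.2 -10;14 0 2.4 -15;18.5 0 4 -20;22.8 0 5.9 -25;26.9 0 8.3 -30;30.8 0 11 -35;34.4 0 14 -40;37.8 0 17.3 -45;40.9 0 20.9 -50'; python3 chk.py 0.0015 3;python3 plan.py .5445 .0422
```

```text
clock: 8.0
tool_pos: [0.5916, 0.0148, 0.097]
eef_rot: [0.616, 0.348, -0.349, -0.614]
contact_force: [1.3, -4.4, 3.1]
opening: 0.005
line 107.8 turn from coupler 169.8 peak 113 med 69 tcp R 54.5 phi 329.9 Frad 3.3 Ftan(acw) -3.2 q [ 0.28  0.94 -0.7   1.77  0.85  0.76  0.16] t 8.0
axis in tool: x -1.7 z 54.6 heading 149.3 z 0.0971
```

```bash
python3 plan.py .5434 .0400; python3 rows.py 1.2 53 6 10
```

```text
axis in tool: x -4.2 z 54.4 heading 149.3 z 0.0971
5.5 0 0.2 -6;11.0 0 0.9 -12;16.4 0 2.2 -18;21.7 0 4.1 -24;26.7 0 6.5 -30;31.4 0 9.4 -36;35.8 0 12.8 -42;39.8 0 16.6 -48;43.4 0 20.9 -54;46.5 0 25.5 -60;
```

```bash
python3 rows.py -5 53.2 6 10
```

```text
5.5 0 0.8 -6;11.0 0 2.2 -12;16.2 0 4.1 -18;21.2 0 6.6 -24;25.9 0 9.6 -30;30.3 0 13.1 -36;34.3 0 17.0 -42;37.9 0 21.3 -48;41.0 0 26.0 -54;43.6 0 30.9 -60;
```

```bash
python3 -m inch '5.5 0 1.2 -6;11 0 2.7 -12;16.2 0 4.6 -18;21.2 0 7.1 -24;25.9 0 10.1 -30;30.3 0 13.6 -36;34.3 0 17.5 -42;37.9 0 21.8 -48;41 0 26.4 -54;43.6 0 31.2 -60'; python3 chk.py 0.0017 4;python3 plan.py .5434 .0400
```

```text
clock: 9.05
tool_pos: [0.5893, 0.071, 0.0977]
eef_rot: [0.36, 0.611, -0.608, -0.357]
contact_force: [5.7, -1.4, 0.3]
opening: 0.011
line -96.6 turn from coupler 325.4 peak 83 med 71 tcp R 53.3 phi 32.8 Frad 4.0 Ftan(acw) -4.2 q [ 0.29  1.02 -0.92  1.76  1.02  0.92  0.98] t 9.05
axis in tool: x -5.9 z 55.4 heading -150.6 z 0.0977
```

View pics/k4c.png

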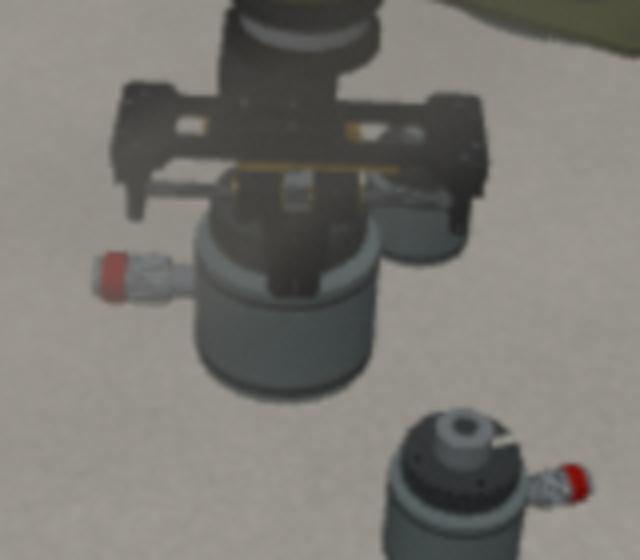

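```bash
python3 rows.py -6 54.2 6 10
```

```text
5.6 0 0.9 -6;11.1 0 2.4 -12;16.5 0 4.5 -18;21.5 0 7.1 -24;26.3 0 10.3 -30;30.7 0 13.9 -36;34.7 0 17.9 -42;38.3 0 22.4 -48;41.4 0 27.2 -54;43.9 0 32.3 -60;
```

```bash
python3 -m inch '5.6 0 0.9 -6;11.1 0 2.4 -12;16.5 0 4.5 -18;21.5 0 7.1 -24;26.3 0 10.3 -30;30.7 0 13.9 -36;34.7 0 17.9 -42;38.3 0 22.4 -48;41.4 0 27.2 -54;43.9 0 32.3 -60'; python3 chk.py 0.002 5;python3 plan.py .5434 .0400
```

```text
clock: 10.1
tool_pos: [0.5382, 0.0958, 0.0979]
eef_rot: [0.006, 0.709, -0.705, -0.004]
contact_force: [3.1, 1.9, 0.8]
opening: 0.002
line -68.0 turn from coupler 354.0 peak 82 med 71 tcp R 54.0 phi 96.7 Frad 1.5 Ftan(acw) -3.3 q [ 0.32  1.06 -1.1   1.9   1.17  1.    1.79] t 10.1
axis in tool: x -6.8 z 55.8 heading -90.5 z 0.0978
```

View pics/k5c.png

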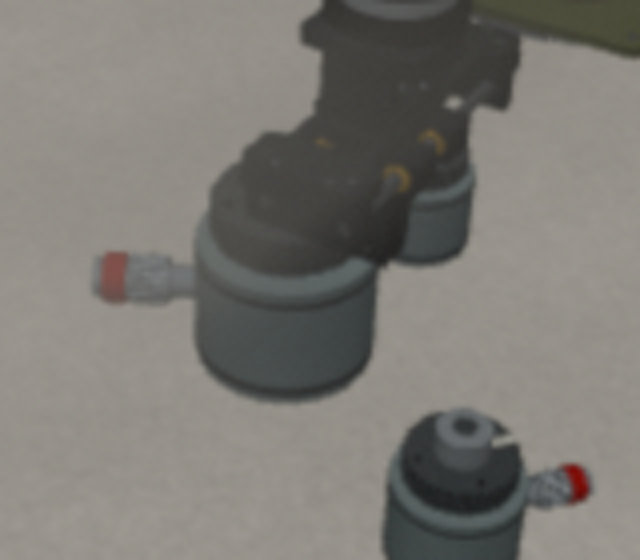

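```bash
python3 -m inch '5.6 0 1.5 -6;11.1 0 3.1 -12;16.5 0 5.3 -18;21.5 0 8 -24;26.3 0 11.2 -30;30.7 0 14.9 -36'; python3 chk.py 0.0024 6;python3 plan.py .5434 .0400
```

```text
clock: 10.75
tool_pos: [0.5065, 0.0819, 0.098]
eef_rot: [-0.212, 0.676, -0.672, 0.215]
contact_force: [1.4, 3.5, 4.0]
opening: 0.006
line -109.7 turn from coupler 312.3 peak 127 med 81 tcp R 55.0 phi 133.8 Frad 1.6 Ftan(acw) -3.4 q [ 0.38  1.08 -1.18  2.    1.23  1.04  2.33] t 10.75
axis in tool: x -7.0 z 55.6 heading -54.6 z 0.0978
```

```bash
python3 -m inch '0 0 -12 0;0 0 -25 0;0 -40 -25 0;0 -80 -25 0;0 -110 -25 0;-3 -110 -10 8;-5 -110 15 16;-7 -110 35 24;-7 -110 55 32;-7 -110 55 40'; python3 chk.py 0.0026 7
```

```text
clock: 11.8
tool_pos: [0.5444, 0.0344, 0.2059]
eef_rot: [-0.036, -0.706, 0.707, 0.037]
contact_force: [0.1, -0.5, -0.7]
opening: 0.004
line -108.2 turn from coupler 313.8 peak 128 med 82 tcp R 7.8 phi 269.2 Frad 0.5 Ftan(acw) 0.1 q [ 0.47  0.89 -1.16  1.82  0.93  1.09  1.99] t 11.8
```

View pics/k7c.png

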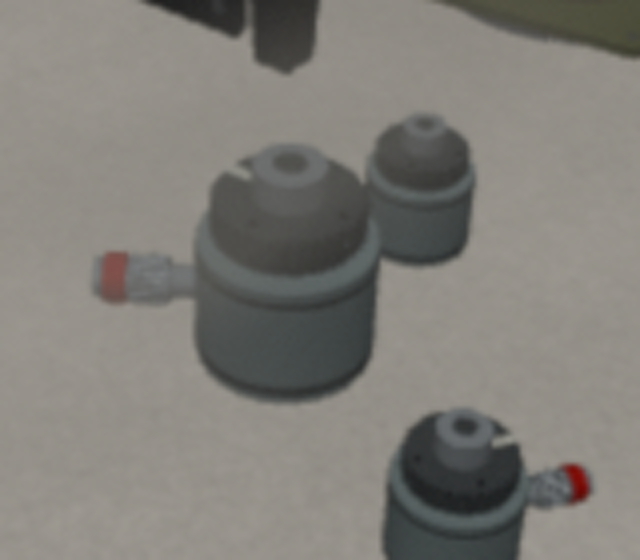

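The white line is at crop (240,172), so the joint is about 314° (5.5 rad). The cylinder is in the same place. Now I unwind the wrist above the cylinder.

```bash
python3 -m inch '0 0 0 8;0 0 0 16;0 0 0 24;0 0 0 32;0 0 0 40;0 0 0 48;0 0 0 56;0 0 0 64;0 0 0 72;0 0 0 80';  python3 -m inch '0 0 0 8;0 0 0 16;0 0 0 24;0 0 0 32;0 0 0 40;0 0 0 48;0 0 0 56;0 0 0 64;0 0 0 72;0 0 0 80'; python3 -m inch '0 0 0 8;0 0 0 16;0 0 0 24;0 0 0 32;0 0 0 40;0 0 0 48;0 0 0 50;0 0 0 50';python3 chk.py 0.0026 8; python3 plan.py .5434 .0400
```

```text
clock: 12.85
tool_pos: [0.5428, 0.0379, 0.2066]
eef_rot: [-0.479, -0.52, 0.52, 0.48]
contact_force: [-1.3, -0.6, -0.1]
opening: 0.006
clock: 13.85
tool_pos: [0.5428, 0.0381, 0.2066]
eef_rot: [-0.701, -0.09, 0.09, 0.702]
contact_force: [-0.6, 0.7, -0.7]
opening: 0.006
clock: 14.65
tool_pos: [0.5431, 0.0379, 0.2066]
eef_rot: [0.675, -0.212, 0.212, -0.674]
contact_force: [0.8, 0.2, -0.4]
opening: 0.01
line -108.9 turn from coupler 313.1 peak 128 med 82 tcp R 4.6 phi 252.4 Frad -0.4 Ftan(acw) 0.7 q [-0.04  0.64 -0.19  1.85  0.18  0.67 -0.95] t 14.65
axis in tool: x -1.2 z 2.0 heading 55.1 z 0.2066
```

```bash
python3 -m inch '-1 0 -25 0;-1 0 -50 0;-1 0 -72 0;-1 40 -72 0;-1 80 -72 0;-1 107 -72 0;-1 107 -62 0;-1 107 -56 0;-1 107 -56 0'; python3 plan.py .5434 .0400; python3 rows.py 0 52.5 6 10
```

```text
clock: 15.6
tool_pos: [0.5125, -0.0063, 0.1011]
eef_rot: [-0.674, 0.211, -0.213, 0.675]
contact_force: [-0.7, -0.6, -0.4]
opening: 0.007
axis in tool: x -1.1 z 55.7 heading 55.1 z 0.1011
5.5 0 0.3 -6;10.9 0 1.1 -12;16.2 0 2.6 -18;21.4 0 4.5 -24;26.2 0 7.0 -30;30.9 0 10.0 -36;35.1 0 13.5 -42;39.0 0 17.4 -48;42.5 0 21.6 -54;45.5 0 26.2 -60;
```

```bash
python3 -m inch '0 1 1.5 0;0 1 3.2 0;0 1 3.2 0';python3 plan.py .5434 .0400;  python3 -m inch '5.5 0 0.3 -6;10.9 0 1.1 -12;16.2 0 2.6 -18;21.4 0 4.5 -24;26.2 0 7 -30;30.9 0 10 -36;35.1 0 13.5 -42;39 0 17.4 -48;42.5 0 21.6 -54;45.5 0 26.2 -60'; python3 chk.py .003 9;python3 plan.py .5434 .0400
```

```text
clock: 15.9
tool_pos: [0.5128, -0.0057, 0.0994]
eef_rot: [-0.674, 0.213, -0.213, 0.674]
contact_force: [0.1, -0.8, 0.2]
opening: 0.006
axis in tool: x -1.2 z 55.0 heading 54.9 z 0.0994
clock: 16.9
tool_pos: [0.565, -0.0106, 0.099]
eef_rot: [0.69, 0.154, -0.154, -0.69]
contact_force: [0.1, -0.9, -0.1]
opening: 0.005
line -138.0 turn from coupler 284.0 peak 106 med 76 tcp R 56.7 phi 291.2 Frad 0.9 Ftan(acw) -0.3 q [ 0.18  0.86 -0.43  1.86  0.62  0.57 -0.21] t 16.9
axis in tool: x 1.1 z 54.9 heading 115.4 z 0.099
```

View pics/k9c.png

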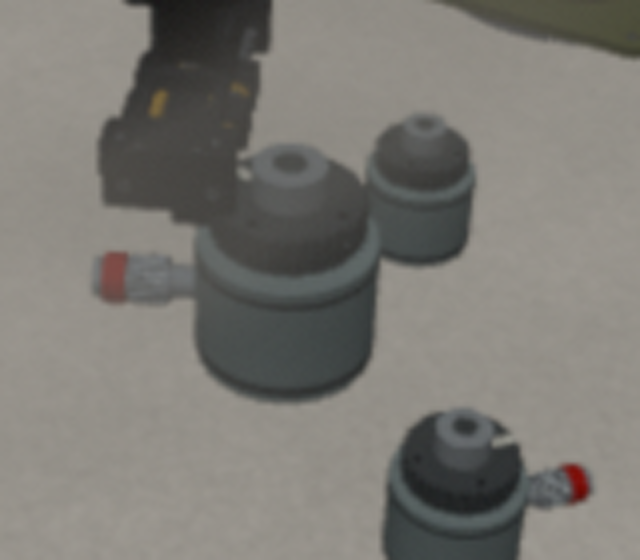

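```bash
python3 -m inch '0 0 1 0;0 0 1 0';python3 plan.py .5434 .0400;python3 -m inch '0 0 1 0;0 0 1 0';python3 plan.py .5434 .0400
```

```text
clock: 17.15
tool_pos: [0.5653, -0.01, 0.0991]
eef_rot: [0.691, 0.152, -0.151, -0.69]
contact_force: [3.3, -1.5, 0.2]
opening: 0.001
axis in tool: x 1.1 z 54.6 heading 114.8 z 0.0991
clock: 17.35
tool_pos: [0.5653, -0.0099, 0.0991]
eef_rot: [0.692, 0.153, -0.151, -0.69]
contact_force: [5.2, -4.6, -1.5]
opening: 0.002
axis in tool: x 1.1 z 54.4 heading 114.8 z 0.0991
```

```bash
python3 rows.py 0 53 6 10;   python3 -m inch '5.5 0 0.5 -6;11 0 1.4 -12;16.4 0 2.9 -18;21.6 0 4.8 -24;26.5 0 7.3 -30;31.1 0 10.3 -36;35.5 0 13.8 -42;39.4 0 17.8 -48;42.9 0 22 -54;45.9 0 26.6 -60'; python3 chk.py .003 10;python3 plan.py .5434 .0400
```

```text
5.5 0 0.3 -6;11.0 0 1.2 -12;16.4 0 2.6 -18;21.6 0 4.6 -24;26.5 0 7.1 -30;31.2 0 10.1 -36;35.5 0 13.6 -42;39.4 0 17.5 -48;42.9 0 21.8 -54;45.9 0 26.5 -60;
clock: 18.35
tool_pos: [0.598, 0.0342, 0.0997]
eef_rot: [0.523, 0.48, -0.476, -0.519]
contact_force: [9.1, -1.7, -0.7]
opening: 0.004
line -62.8 turn from coupler 359.2 peak 75 med 66 tcp R 54.1 phi 351.5 Frad 9.2 Ftan(acw) -0.4 q [ 0.25  0.94 -0.71  1.75  0.85  0.78  0.59] t 18.35
axis in tool: x -0.3 z 54.7 heading 175.3 z 0.0997
```

View pics/k10c.png

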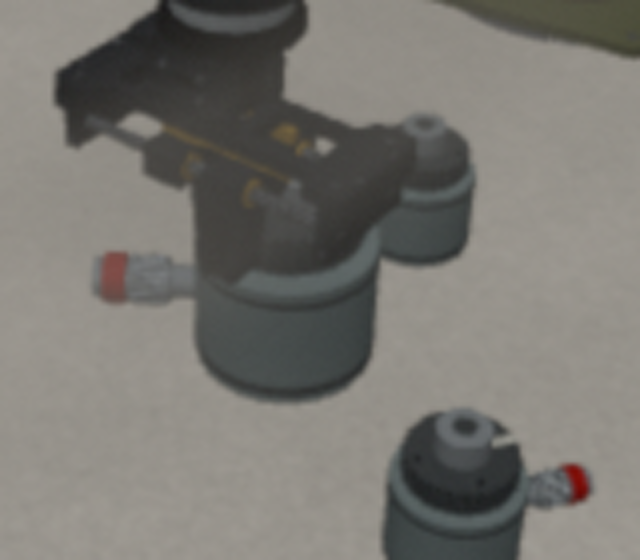

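```bash
python3 -m inch '5.5 0 0.3 -6;11 0 1.2 -12;16.4 0 2.6 -18;21.6 0 4.6 -24;26.5 0 7.1 -30;31.1 0 10.1 -36;35.5 0 13.6 -42;39.4 0 17.5 -48;42.9 0 21.8 -54;45.9 0 26.5 -60'; python3 chk.py .0035 11;python3 plan.py .5434 .0400
```

```text
clock: 19.4
tool_pos: [0.5735, 0.0859, 0.1001]
eef_rot: [0.212, 0.677, -0.673, -0.21]
contact_force: [4.1, 2.8, 2.2]
opening: 0.0
line 30.3 turn from coupler 92.3 peak 132 med 68 tcp R 52.5 phi 56.4 Frad 4.6 Ftan(acw) -1.8 q [ 0.27  1.01 -0.93  1.8   1.03  0.9   1.38] t 19.4
axis in tool: x -2.2 z 54.9 heading -124.5 z 0.1
```

View pics/k11c.png

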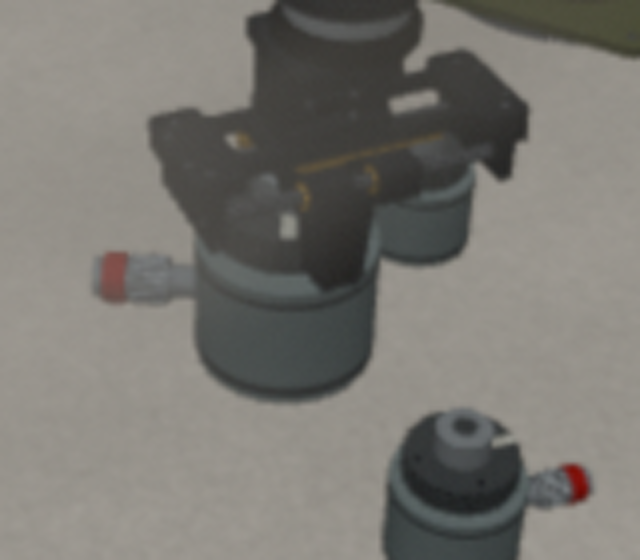

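```bash
python3 rows.py -3 53.5 6 10; python3 -m inch '5.6 0 0.7 -6;11.1 0 1.9 -12;16.4 0 3.7 -18;21.5 0 6 -24;26.3 0 8.8 -30;30.9 0 12.1 -36;35 0 15.9 -42;38.8 0 20 -48;42 0 24.5 -54;44.8 0 29.4 -60'; python3 chk.py .004 12;python3 plan.py .5434 .0400
```

```text
5.6 0 0.6 -6;11.1 0 1.8 -12;16.4 0 3.5 -18;21.5 0 5.8 -24;26.3 0 8.7 -30;30.9 0 12.0 -36;35.0 0 15.7 -42;38.8 0 19.9 -48;42.0 0 24.5 -54;44.8 0 29.3 -60;
clock: 20.45
tool_pos: [0.5182, 0.0887, 0.1001]
eef_rot: [-0.154, 0.692, -0.688, 0.156]
contact_force: [0.8, 5.8, 3.9]
opening: 0.005
line -134.7 turn from coupler 287.3 peak 108 med 80 tcp R 53.5 phi 119.5 Frad 4.6 Ftan(acw) -3.5 q [ 0.34  1.04 -1.1   1.96  1.18  0.98  2.21] t 20.45
axis in tool: x -2.7 z 54.9 heading -64.4 z 0.0999
```

View pics/k12c.png

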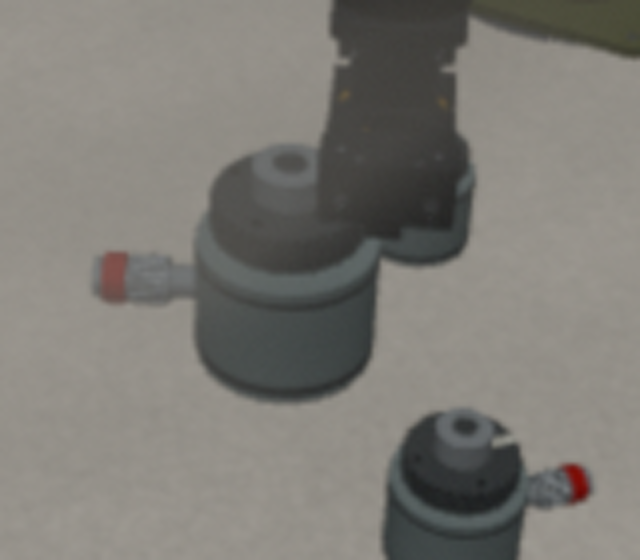

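```bash
python3 -m inch '0 0 -12 0;0 0 -25 0;0 -40 -25 0;0 -80 -25 0;0 -107 -25 0;-1 -107 -10 8;-2 -107 15 16;-2 -107 35 24;-2 -107 54 32;-2 -107 54 40'; python3 chk.py 0.0044 13; python3 -c "
from h import *
v=lineang(snap('scene'),(.5445,.0422),.0044);print([int(x) for x in v[60:190:5]])"
```

```text
clock: 21.5
tool_pos: [0.5426, 0.0333, 0.2048]
eef_rot: [-0.096, -0.699, 0.702, 0.097]
contact_force: [0.6, 0.4, -0.4]
opening: 0.003
line 98.5 turn from coupler 160.5 peak 131 med 82 tcp R 9.1 phi 258.3 Frad -0.5 Ftan(acw) 0.5 q [ 0.43  0.85 -1.07  1.83  0.88  1.03  1.87] t 21.5
[76, 75, 75, 75, 79, 97, 123, 131, 117, 95, 82, 78, 77, 78, 78, 79, 80, 80, 81, 82, 84, 89, 98, 104, 108, 107]
```

View pics/k13c.png

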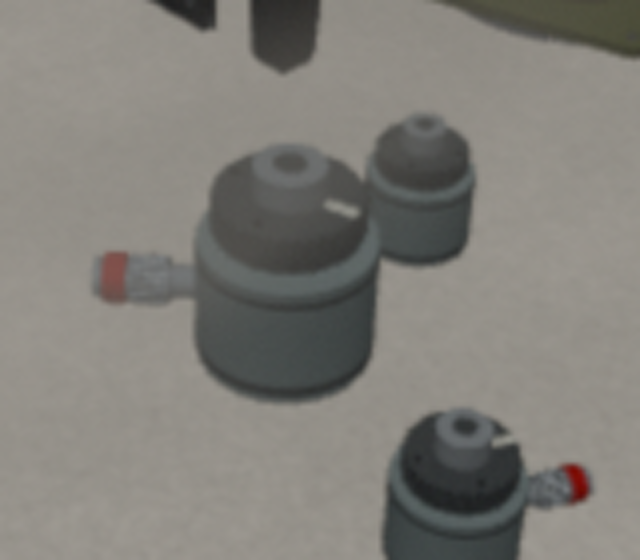

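Line at crop (342,209) means about 159° into the second turn (9.05 rad), so about 201° remain. I unwind again.

```bash
python3 -m inch '0 0 0 8;0 0 0 16;0 0 0 24;0 0 0 32;0 0 0 40;0 0 0 48;0 0 0 56;0 0 0 64;0 0 0 72;0 0 0 80';  python3 -m inch '0 0 0 8;0 0 0 16;0 0 0 24;0 0 0 32;0 0 0 40;0 0 0 48;0 0 0 56;0 0 0 64;0 0 0 72;0 0 0 80'; python3 -m inch '0 0 0 8;0 0 0 16;0 0 0 24;0 0 0 32;0 0 0 40;0 0 0 48;0 0 0 50;0 0 0 50';python3 chk.py 0.0044 14; python3 plan.py .5434 .0400
```

```text
clock: 22.6
tool_pos: [0.5417, 0.0375, 0.2055]
eef_rot: [-0.521, -0.477, 0.478, 0.522]
contact_force: [0.3, -0.7, -0.3]
opening: 0.005
clock: 23.6
tool_pos: [0.5416, 0.0377, 0.2054]
eef_rot: [-0.706, -0.029, 0.031, 0.707]
contact_force: [0.2, -0.2, -0.3]
opening: 0.007
clock: 24.4
tool_pos: [0.5422, 0.0375, 0.2055]
eef_rot: [0.654, -0.27, 0.269, -0.654]
contact_force: [-0.3, 0.0, -0.3]
opening: 0.005
line 100.6 turn from coupler 162.6 peak 131 med 82 tcp R 5.2 phi 243.5 Frad 0.1 Ftan(acw) -0.3 q [-0.11  0.64 -0.07  1.86  0.07  0.65 -1.  ] t 24.4
axis in tool: x -1.1 z 2.6 heading 45.2 z 0.2055
```

```bash
python3 -m inch '-1 0 -25 0;-1 0 -50 0;-1 0 -72 0;-1 40 -72 0;-1 80 -72 0;-1 104 -72 0;-1 104 -62 0;-1 104 -55 0;-1 104 -53 0;-1 104 -53 0'; python3 plan.py .5434 .0400;  python3 -m inch '0 0 1 0;0 0 2 0;0 0 2 0';python3 plan.py .5434 .0400; python3 -m inch '0 0 1 0;0 0 1 0'; python3 plan.py .5434 .0400
```

```text
clock: 25.45
tool_pos: [0.5058, 0.0005, 0.1029]
eef_rot: [-0.653, 0.27, -0.271, 0.654]
contact_force: [-0.3, -0.3, 0.1]
opening: 0.003
axis in tool: x -1.3 z 54.5 heading 45.0 z 0.1029
clock: 25.75
tool_pos: [0.5059, 0.0007, 0.1022]
eef_rot: [0.653, -0.271, 0.271, -0.653]
contact_force: [-2.1, -2.5, 2.7]
opening: 0.007
axis in tool: x -1.4 z 54.3 heading 44.9 z 0.1022
clock: 25.95
tool_pos: [0.5059, 0.0009, 0.1018]
eef_rot: [0.654, -0.272, 0.271, -0.652]
contact_force: [-2.6, -3.9, 4.4]
opening: 0.005
axis in tool: x -1.2 z 54.2 heading 44.9 z 0.1018
```

```bash
python3 rows.py -2 52.8 6 10;  python3 -m inch '5.5 0 1 -6;10.9 0 2.1 -12;16.2 0 3.7 -18;21.3 0 5.9 -24;26.1 0 8.6 -30;30.7 0 11.7 -36;34.8 0 15.3 -42;38.6 0 19.4 -48;41.9 0 23.7 -54;44.7 0 28.4 -60'; python3 chk.py .005 15;python3 plan.py .5434 .0400
```

```text
5.5 0 0.5 -6;10.9 0 1.6 -12;16.2 0 3.2 -18;21.3 0 5.4 -24;26.1 0 8.1 -30;30.7 0 11.3 -36;34.8 0 14.9 -42;38.6 0 19.0 -48;41.9 0 23.4 -54;44.7 0 28.1 -60;
clock: 26.95
tool_pos: [0.5584, -0.0118, 0.1017]
eef_rot: [0.702, 0.092, -0.093, -0.7]
contact_force: [-1.4, -4.3, 2.4]
opening: 0.008
line 160.3 turn from coupler 222.3 peak 127 med 76 tcp R 55.8 phi 284.4 Frad 3.8 Ftan(acw) -2.5 q [ 0.13  0.83 -0.33  1.88  0.51  0.52 -0.28] t 26.95
axis in tool: x -1.9 z 53.9 heading 105.3 z 0.1017
```

View pics/k15c.png

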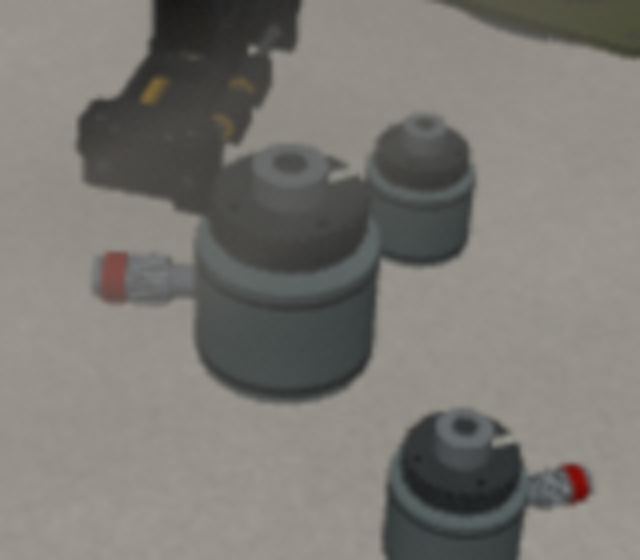

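The line is at crop (343,172), about 220° into the second turn, and tracking well.

```bash
python3 -m inch '5.5 0 0.8 -6;10.9 0 1.9 -12;16.2 0 3.5 -18;21.3 0 5.7 -24;26.1 0 8.4 -30;30.7 0 11.6 -36;34.8 0 15.2 -42;38.6 0 19.3 -48;41.9 0 23.7 -54;44.7 0 28.4 -60'; python3 chk.py .0055 16;python3 plan.py .5434 .0400
```

```text
clock: 28.0
tool_pos: [0.5966, 0.0282, 0.102]
eef_rot: [0.562, 0.431, -0.43, -0.56]
contact_force: [1.9, -3.7, 1.5]
opening: 0.004
line -77.5 turn from coupler 344.5 peak 79 med 66 tcp R 53.9 phi 344.9 Frad 2.8 Ftan(acw) -3.1 q [ 0.22  0.92 -0.62  1.75  0.77  0.73  0.49] t 28.0
axis in tool: x -3.4 z 54.5 heading 165.3 z 0.1021
```

View pics/k16c.png

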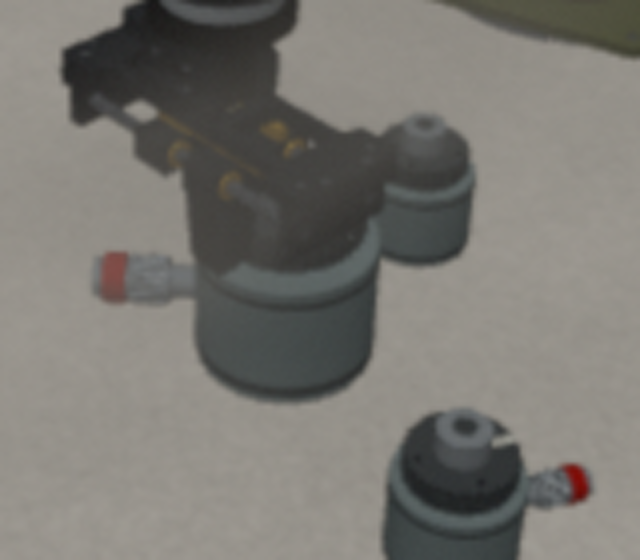

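```bash
python3 rows.py -4.5 53 6 10; python3 -m inch '5.5 0 1.1 -6;11 0 2.4 -12;16.2 0 4.3 -18;21.2 0 6.7 -24;25.9 0 9.6 -30;30.3 0 13.1 -36;34.3 0 16.9 -42;37.9 0 21.1 -48;41 0 25.7 -54;43.6 0 30.6 -60'; python3 chk.py .006 17;python3 plan.py .5434 .0400
```

```text
5.5 0 0.8 -6;10.9 0 2.1 -12;16.2 0 4.0 -18;21.2 0 6.4 -24;25.9 0 9.4 -30;30.3 0 12.8 -36;34.3 0 16.6 -42;37.9 0 20.9 -48;41.0 0 25.5 -54;43.6 0 30.4 -60;
clock: 29.05
tool_pos: [0.5796, 0.0817, 0.1026]
eef_rot: [0.272, 0.656, -0.651, -0.269]
contact_force: [6.3, 1.5, -0.6]
opening: 0.007
line -89.8 turn from coupler 332.2 peak 125 med 73 tcp R 52.8 phi 48.4 Frad 5.3 Ftan(acw) -3.7 q [ 0.25  0.98 -0.86  1.79  0.98  0.86  1.27] t 29.05
axis in tool: x -4.9 z 55.3 heading -134.6 z 0.1027
```

View pics/k17c.png

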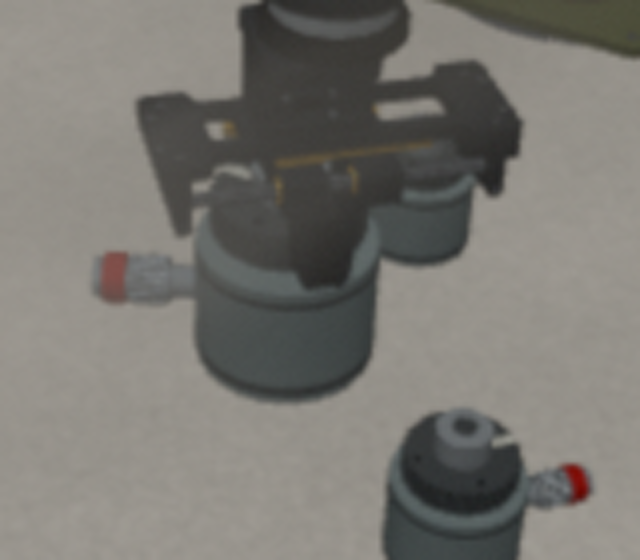

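The line shows at crop (235,173), about 335° as expected, with roughly 22° to go. I turn another 18°, then lift away and look.

```bash
python3 -m inch '4.2 0 0.7 -4.5;8.3 0 1.6 -9;12.3 0 2.8 -13.5;16.2 0 4.3 -18;16.2 0 4.3 -18'; python3 chk.py .006 18; python3 -m inch '0 0 -12 0;0 0 -25 0;0 -40 -25 0;0 -80 -25 0;0 -120 -25 0;0 -120 -25 0'; python3 chk.py .006 19;  python3 -c "
from h import *
v=lineang(snap('scene'),(.5445,.0422),.006);print([int(x) for x in v[260:330:3]])"
```

```text
clock: 29.6
tool_pos: [0.5639, 0.0918, 0.1028]
eef_rot: [0.166, 0.691, -0.685, -0.164]
contact_force: [3.6, 3.5, -0.0]
opening: 0.005
line -58.8 turn from coupler 3.2 peak 75 med 69 tcp R 53.3 phi 68.6 Frad 4.6 Ftan(acw) -2.1 q [ 0.26  0.99 -0.92  1.83  1.03  0.88  1.5 ] t 29.6
clock: 30.25
tool_pos: [0.5753, 0.114, 0.2271]
eef_rot: [0.168, 0.69, -0.685, -0.163]
contact_force: [0.1, -0.3, 0.3]
opening: 0.004
line -73.1 turn from coupler 348.9 peak 131 med 82 tcp R 78.2 phi 66.8 Frad -0.2 Ftan(acw) -0.2 q [ 0.27  0.85 -1.04  1.69  0.82  1.09  1.64] t 30.25
[86, 85, 85, 86, 89, 94, 102, 112, 122, 129, 131, 124, 114, 102, 91, 86, 84, 83, 83, 82, 82, 82, 82, 82]
```

View pics/k19c.png

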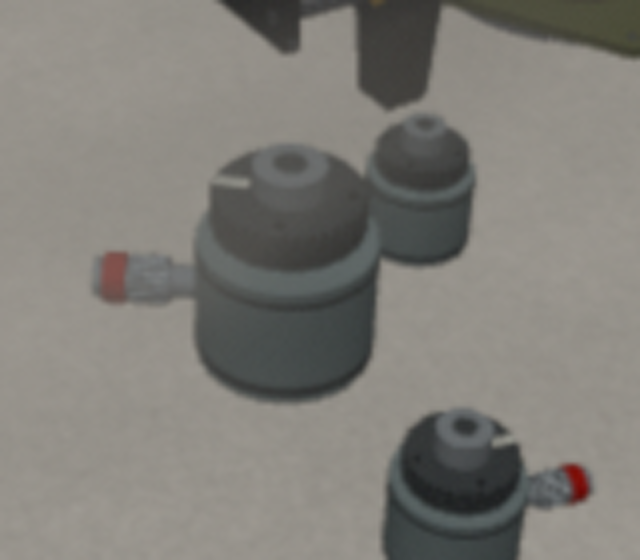

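```bash
python3 -c "
from h import *
s=snap('scene');f=fit([s],(.5445,.0422),.006)[0][0];print(f)
hsv=cv2.cvtColor(s['frame'],cv2.COLOR_RGB2HSV);m=((hsv[:,:,0]<10)|(hsv[:,:,0]>170))&(hsv[:,:,1]>60);m[:,:285]=0;m[:,310:]=0;m[:205]=0;m[235:]=0
y,x=np.nonzero(m);print(len(x),x.mean(),y.mean())
p=ray(s,y.mean(),x.mean(),.045)
for c in [(.5445,.0422),f]:
  d=p[:2]-c;print(p,np.hypot(*d),np.degrees(np.arctan2(d[1],d[0])))
  v=lineang(s,c,.006);print(np.argmax(v))
"; python3 plan.py .5434 .04
```

```text
[0.54444065 0.04205544]
63 298.1111111111111 218.31746031746033
[ 0.58807376 -0.05014648  0.045     ] 0.10211045923763395 -64.73968145143768
289
[ 0.58807376 -0.05014648  0.045     ] 0.10200511321190663 -64.6748833299474
289
axis in tool: x -6.0 z 76.2 heading -117.0 z 0.221
```

The line is at crop (230,183). It reads −71 to −73° against a coupler at −62 to −65°, so it is about 9° short. That is within tolerance, but I'll close it with a small nudge.

```bash
python3 -m inch '-2 40 0 0;-2 80 0 0;-2 118 0 0;-2 118 12 0;-2 118 19 0;-2 118 21 0;-2 118 21 0'; python3 plan.py .5434 .04; python3 -m inch '0 0 1 0;0 0 2 0;0 0 2 0';  python3 plan.py .5434 .04
```

```text
clock: 31.1
tool_pos: [0.566, 0.0909, 0.1054]
eef_rot: [0.166, 0.688, -0.687, -0.165]
contact_force: [-0.3, 0.1, 0.5]
opening: 0.007
axis in tool: x -3.1 z 55.6 heading -117.1 z 0.1054
clock: 31.4
tool_pos: [0.5659, 0.0907, 0.1053]
eef_rot: [0.166, 0.689, -0.686, -0.164]
contact_force: [2.2, 4.3, 3.8]
opening: 0.005
axis in tool: x -3.0 z 55.4 heading -117.0 z 0.1053
```

```bash
python3 -m inch '2.3 0 0.8 -2.5;4.7 0 1.2 -5;7 0 1.6 -7.5;9.3 0 2 -10;9.3 0 2 -10'; python3 chk.py .006 20; python3 -m inch '0 0 -12 0;0 0 -25 0;0 -40 -25 0;0 -80 -25 0;0 -120 -25 0;0 -120 -25 0;0 -120 -25 0'; python3 chk.py .006 21;  python3 -c "
from h import *
v=lineang(snap('scene'),(.5445,.0422),.006);print([int(x) for x in v[260:330:3]])"; python3 plan.py .5434 .04
```

```text
clock: 31.9
tool_pos: [0.5577, 0.0932, 0.1053]
eef_rot: [0.106, 0.701, -0.698, -0.102]
contact_force: [4.4, 5.2, 3.8]
opening: 0.005
line -78.1 turn from coupler 343.9 peak 77 med 70 tcp R 52.7 phi 75.5 Frad 6.1 Ftan(acw) -2.9 q [ 0.27  0.99 -0.95  1.84  1.05  0.9   1.64] t 31.9
clock: 32.65
tool_pos: [0.5623, 0.1153, 0.2239]
eef_rot: [-0.105, -0.699, 0.7, 0.105]
contact_force: [0.1, 0.1, 0.1]
opening: 0.006
line -62.8 turn from coupler 359.2 peak 133 med 82 tcp R 75.2 phi 76.3 Frad 0.1 Ftan(acw) -0.0 q [ 0.28  0.85 -1.07  1.72  0.84  1.09  1.78] t 32.65
[86, 86, 85, 85, 85, 86, 87, 90, 96, 104, 114, 124, 132, 130, 124, 112, 97, 88, 85, 83, 83, 83, 83, 82]
axis in tool: x -4.4 z 76.6 heading -107.0 z 0.2222
```

View pics/k21c.png

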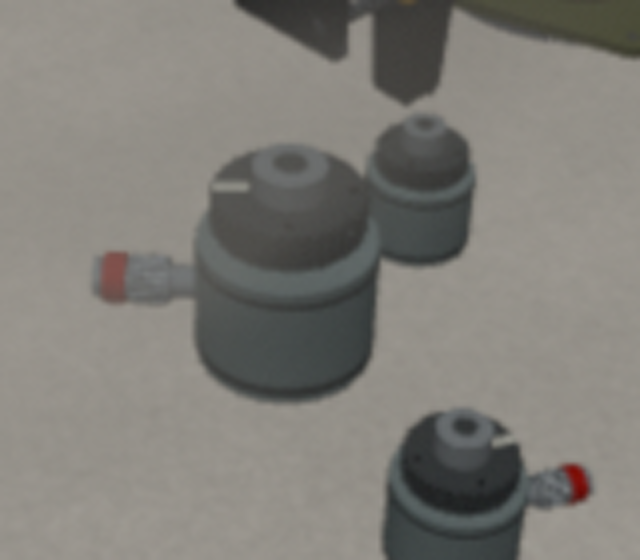

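```bash
python3 -m inch '0 -30 -40 0;0 -60 -80 0;0 -60 -120 0;0 -60 -160 0;0 -60 -200 0;0 -60 -220 0;0 -60 -220 0'; python3 - <<'E'
from h import *
s=snap('top','tf.png'); st=r.get_state(); print(st['contact_force'].round(1),st['clock'])
cv2.imwrite('pics/tfc.png',cv2.resize(s['frame'][130:280,220:370,::-1],None,fx=4,fy=4,interpolation=cv2.INTER_CUBIC))
f=fit([s],(.5445,.0422),.006)[0][0];print(f)
v=lineang(s,f,.006);print(np.argmax(v))
for n,z in [('spare_coupler',0),('spare_ring',0),('saddle',0),('spanner',0)]:
    for d in r.tip_of('top',n)[:1]: print(n,round(d['p'],2),ray(s,*d['centre'],z).round(4))
E
```

```text
clock: 33.45
tool_pos: [0.6252, 0.3291, 0.2811]
eef_rot: [-0.102, -0.699, 0.7, 0.104]
contact_force: [0.2, -0.2, 0.7]
opening: 0.01
[ 0.2 -0.1 -0. ] 33.5
[0.53604007 0.02348199]
257
spare_coupler 0.67 [0.4505 0.3502 0.    ]
spare_ring 0.65 [ 0.4715 -0.3642  0.    ]
saddle 0.56 [ 0.6459 -0.3815  0.    ]
spanner 0.6 [0.5828 0.4095 0.    ]
```

View pics/tfc.png

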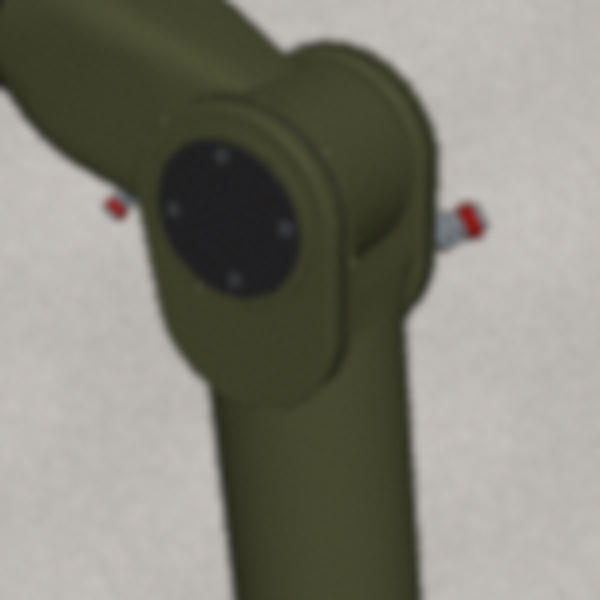

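The elbow hides the collar in the top view. The coupler tip is still at crop (470,220), exactly where it was at the start, so the cylinder has not moved. The scene view already shows the line over the coupler, so I'm handing in.

```bash
python3 chk.py .006 22; python3 -c "
from plant import r
print(r.finish_job())"
```

```text
line -64.5 turn from coupler 357.5 peak 137 med 87 tcp R 293.2 phi 73.6 Frad -0.6 Ftan(acw) 0.2 q [-0.13  0.93 -1.03  1.21  0.77  1.39  1.76] t 33.7
the job is handed in; nothing more can be done
None
```

I rolled the collar from about 43° to two full turns out, took the hand away and handed the job in at 33.7 s. I used the closed fingertips in three long strokes, then a 10° nudge to line it up. I pressed with about 5–9 N, and the first 60° of the second stroke skimmed without gripping, so I pressed in again and carried on.

- **White line:** in the scene camera it ended at −63 to −65°. The coupler reads −65° in that camera and −62° in the top camera, so the two agree to about 3°, against 17° allowed.
- **Second pass:** I counted the turns from pictures taken along the way (43°, 314°, 519°, 720°).
- **Cylinder:** its coupler tip was at the same pixels in the top view at the end as at the start, and it looked upright in the scene view.
- **Robot:** the hand was well clear, and the contact force was near zero.

**Checks that failed or disagreed:**
- In the last top view the elbow hid the collar, so the final line angle rests on the scene camera alone.
- The detector put the loose parts 5–16 mm from their first readings. No part was touched on purpose and the hand stayed well above them, so I take this as detector scatter, but I did not confirm it another way.
- My touch-based estimate of the collar's centre differed from the camera fit by about 2.5 mm, a little over the stated calibration error. I used the touch estimate for the later strokes.

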